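# Deburr the cable hole of an outlet plate

## Robot

A 6-joint arm with a two-finger parallel gripper is mounted at the origin on the work surface. World frame = base frame: x ahead of the robot, y to its left, z up, the work surface at z = 0. Lengths are in m, angles in rad, forces in N, time in s.
With the tool pointing down it reaches from about 0.35 to 0.925 m from the base axis. Payload 6.4 kg.
Tool frame: the origin (TCP) lies on the centre line of the jaws, within the pads' length; the fingertips stand arm.tip_extent ahead of it and the grasp point (between the pads) lies 8 mm behind it (arm.tip_extent is the distance from the TCP to the fingertips, in m); z points along the fingers, y is the direction in which the jaws open and shut (so a half turn about z gives the same grasp; the last joint's range is limited). The gripper opens to 94 mm and grips with 3 to 60 N. Pads are 16 mm wide; open, the fingers measure 119 mm over their backs; the gripper's body (75 mm by 177 mm) begins 78 mm behind the grasp point.
Start: joints at [1.091, 0.245, 1.558, -0, 1.339, -0.174], TCP at [0.196, 0.62, 0.216] pointing down, gripper open.
Joint ranges: [-3.13, 3.13], [-1.02, 2.26], [0.13, 2.54], [-0.95, 4.09], [0.21, 2.88], [-2.74, 2.74]. Speed limits (rad/s): [2.57, 2.57, 3.14, 3.14, 3.14, 3.14].

## Interface

Orientations are given as a rotation vector (axis times angle).
In Python, from rig import arm, optics gives the robot as it stands.
- The arm moves only by the tool step_arm, never from a script. Its argument "targets" is a list of rows, each an object with "linear": the shift along the world's x, y, z in m, a list of three; "twist": the turn, a rotation vector about the world's x, y, z in rad, a list of three; "grip": the finger opening in m, from 0 to 0.094. In form: [{"linear": [x, y, z], "twist": [wx, wy, wz], "grip": grip}, ...]. A call has 1 to 20 rows; each row shifts and turns the commanded pose from where the row before left it; what a row does not reach is not made up. A row lasts 1/10 s, in which the tool goes at most 50 mm and 8.59 degrees, less where a joint would pass 70% of its speed; a pose out of reach is approached as far as the arm can. A call is refused whole if a number of a shift passes 0.05 or a number of a turn 0.15, either way. A call with a gripper value outside its range is refused whole. The fingers move at their own pace and stop on an object; "grip_force" is the grip in N (left out, the last holds). Time passes only in rows, so rows that do not move let the fingers close. It gives the time, the measured TCP pose, the force and the opening at its end, in the units of the state.
- arm.state(): the state, without advancing time (a new reading comes with each control period).
- optics.grab_frame(name): name is "side" or "top"; returns a dict with "img" (400x640x3 uint8, red, green, blue), "depth" (400x640 float32, m along the optical axis (not along the pixel's ray), 0 where there is no reading), "mtx" (3x3 intrinsics, pixels), "view" (4x4, takes a point from world to camera coordinates). Camera axes: x right, y up, looking along -z (the intrinsics and any distortion apply to the point x, -y, -z); pixel columns grow to the right and rows downward; lengths in m; the calibration is good to about 2 mm. A picture is of the moment at which its call begins.
- arm.sign_off(): hands the job in, once; it reports no verdict.
The state is a dict: "time": time; "joint_pos": joint angles; "joint_vel": joint speeds; "joint_efforts": joint torques, N m; "tcp_pos": TCP position; "tool_rot": TCP orientation; "contact_force": force on the tool from outside, world axes, zero at the start; "wrist_torque": the same for the moment, N m; "grip_width": finger opening in m.
Only numpy, scipy, OpenCV 4.12 (cv2) and the standard library are available. Lean on these libraries where they do the work, as an engineer would, in place of code of your own. Each camera call takes 0.05 s, during which the arm holds its last target.

## Task

Take the spring-loaded deburring tool (square handle, disc blade) from the rack and press its blade lightly straight down on the edge of the big round hole in the metal plate, on the side of the plate's tab. Run it slowly one full turn clockwise (seen from above) along the edge, never lifting it and never forcing its spring hard against its stop, then lift it straight off at the tab. Stand it upright in the same pocket it came from.

Things in the scene. Friction and masses are not known exactly. Their poses are not given: they have to be found in the camera images.
- deburrer: Tool standing in a rack pocket, 138 mm tall, 200 g; the other two have round handles. Origin: on its axis, under the blade (spring relaxed); z up. Disc blade 30 mm across, 5 thick; 22 mm barrel at 28-62 mm; black 30 mm square handle at 62-138 mm, flats facing x and y: grip at 100. The blade slides up against a spring: 16 mm travel, 3.5 N to start, 5.5 N at 8 mm, 7.5 N at full.
- blade (a point): Centre of the flat underside of the deburrer's disc blade; it moves up into the tool as the spring is compressed. The blade covers the hole edge while this point is within 15 mm of it, inside or outside. Coincides with the tool's origin when the spring is relaxed.
- outlet_plate: Fixed bare metal plate 120 x 120 mm on feet, top face 30 mm above the table, 80 mm round hole in its middle; any yaw. Origin: hole axis at table height, z up. A rounded tab 40 mm wide juts 37 mm from its -x edge: the hole edge on the tab side is at (-40, 0, 30) mm; clockwise goes on over +y, +x, -y. The like plate with a 56 mm square hole is not meant.
- rack: Fixed grey tool rack, 62 (x) x 252 (y) x 48 mm high. Three open square pockets at y = -95, 0, +95 mm, each 52 x 52 mm inside, floor 5 mm above the table. Origin: middle of its underside, at table height. The deburrer may stand in any of the three and goes back into the same one.

How it is judged:
By the outcome, as a careful person would: the job done as asked, in the order asked, and still so for the second after the job is handed in, with the robot touching nothing.
It also fails if it takes over 64 s, if anything falls off the work surface, if the arm or the gripper's body presses on something with over 40 N, if the wrist force passes 120 N, or if a joint passes its speed limit or range.

## Working session

There is one attempt and no reset: what is moved stays moved. The work goes in short steps, Python scripts to look and compute and a tool call to move; the robot and the scene stay as the last step left them, time stands still between calls to the robot, and variables do not carry over. Pictures are saved under pics/ and viewed, and the job is handed in when it is done.

Besides the shell and the picture viewer there is one more tool, called after "Request:" as name([rows], argument=value, ...), one row to a line, values as JSON. step_arm: Moves the arm, as the interface text tells. Its arguments: {"type":"object","properties":{"targets":{"type":"array","items":{"type":"object","properties":{"linear":{"type":"array","items":{"type":"number"}},"twist":{"type":"array","items":{"type":"number"}},"grip":{"type":"number"}}}},"grip_force":{"type":"number"}},"required":["targets"]}

```bash
ls; mkdir -p pics
python3 - <<'E'
from rig import arm, optics
import cv2, numpy as np
print(arm.state(), arm.tip_extent)
for n in("side","top"):
    f=optics.grab_frame(n); cv2.imwrite(f"pics/{n}0.png",f["img"][:,:,::-1]); np.savez(f"{n}0.npz",**f)
    print(n,f["mtx"],f["view"],[k for k in f])
E
```

```text
pics
{'time': 0.0, 'joint_pos': array([ 1.09093760e+00,  2.45814313e-01,  1.55900602e+00, -4.18849215e-06,
        1.33868570e+00, -1.74078755e-01]), 'joint_vel': array([-0.0005599 ,  0.00214359,  0.00011868, -0.00147056, -0.00086078,
        0.00124611]), 'joint_efforts': array([-1.79292150e-03, -4.15839672e+01, -3.14600909e+01,  6.84244581e-02,
        3.32452403e-02, -1.28013066e-04]), 'tcp_pos': array([0.19538524, 0.61933278, 0.21534948]), 'tool_rot': array([-4.78354271e-01, -3.10434162e+00,  2.84779647e-03]), 'contact_force': array([0.2713424 , 0.60899039, 0.85772622]), 'wrist_torque': array([ 0.04326768, -0.00441491,  0.00317218]), 'grip_width': 0.09381657377465447} 0.011
side [[490.89400242   0.         325.68873848]
 [  0.         490.89400242 196.66875475]
 [  0.           0.           1.        ]] [[ 0.98195971 -0.18819556 -0.01837301 -0.52321762]
 [ 0.1461809   0.69390276  0.70507454 -0.15153228]
 [-0.11994282 -0.69504057  0.70889514 -1.28161881]
 [ 0.          0.          0.          1.        ]] ['img', 'depth', 'mtx', 'view']
top [[502.5810605    0.         316.50532056]
 [  0.         502.5810605  193.5958073 ]
 [  0.           0.           1.        ]] [[-0.00543621 -0.99996714  0.00601357  0.06837618]
 [ 0.98294077 -0.00423787  0.18387353 -0.51715633]
 [-0.18384201  0.00691055  0.98293151 -1.10488609]
 [ 0.          0.          0.          1.        ]] ['img', 'depth', 'mtx', 'view']
```

View pics/side0.png

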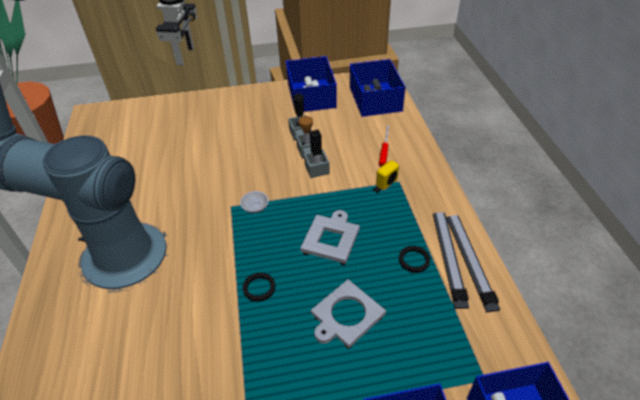

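View pics/top0.png

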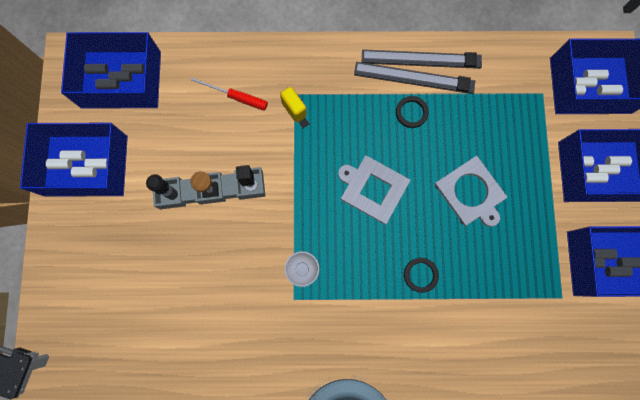

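The rack is at top-image (155-265, 165-205) and the round-hole plate is centred near (471,189), with its tab toward (491,217). I'll enlarge both.

Run:
```python
import cv2,numpy as np
t=np.load("top0.npz")["img"][:,:,::-1]; s=np.load("side0.npz")["img"][:,:,::-1]
def c(i,x,y,w,h,k,n): cv2.imwrite(n,cv2.resize(i[y:y+h,x:x+w],None,fx=k,fy=k,interpolation=cv2.INTER_CUBIC))
c(t,145,155,130,60,6,"pics/t_rack.png"); c(t,425,145,90,90,6,"pics/t_plate.png"); c(s,280,85,60,95,6,"pics/s_rack.png")
```

```text
(no output)
```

View pics/t_rack.png

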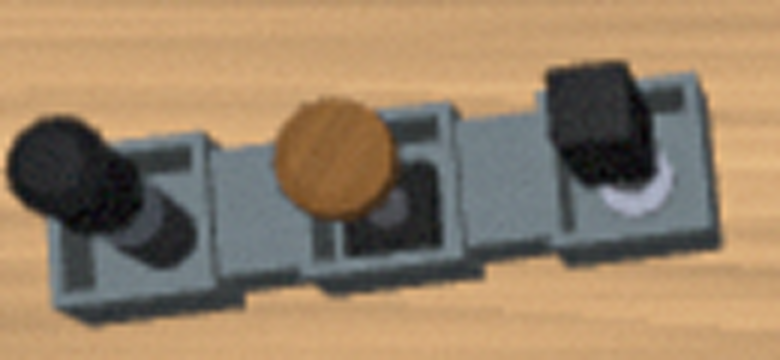

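View pics/t_plate.png

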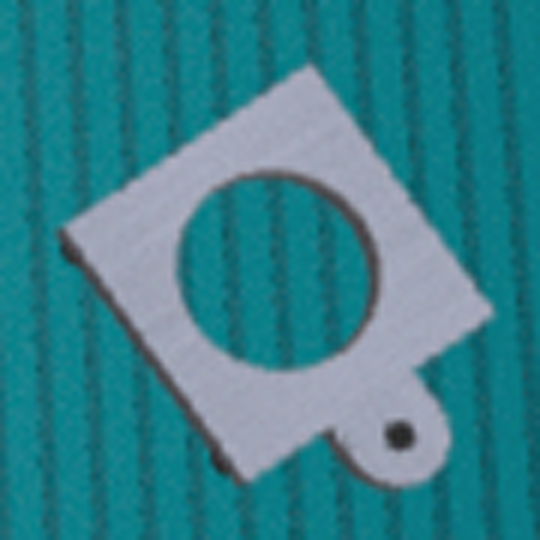

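View pics/s_rack.png

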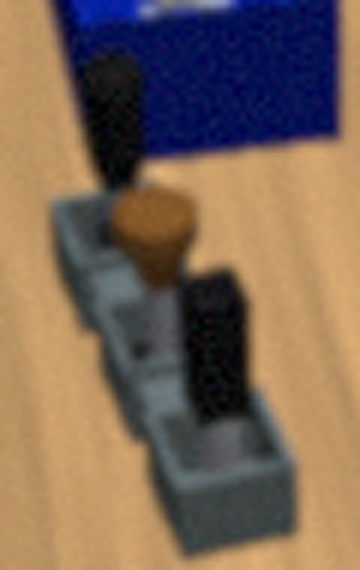

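```bash
cat > h.py <<'E'
import numpy as np,cv2
def load(n):
    f=dict(np.load(n)); return f
def cam(f):
    V=f["view"];R=V[:3,:3];t=V[:3,3];return R,t,-R.T@t
def ray(f,u,v,z):
    R,t,C=cam(f);K=f["mtx"]
    d=R.T@np.array([(u-K[0,2])/K[0,0],-(v-K[1,2])/K[1,1],-1]); return C+d*(z-C[2])/d[2]
def cloud(f):
    R,t,C=cam(f);K=f["mtx"];D=f["depth"];v,u=np.mgrid[:D.shape[0],:D.shape[1]]
    c=np.stack([(u-K[0,2])/K[0,0]*D,-(v-K[1,2])/K[1,1]*D,-D],-1); return (c-t)@R, D>0
def proj(f,p):
    R,t,C=cam(f);K=f["mtx"];c=R@np.asarray(p)+t;return K[0,0]*c[0]/-c[2]+K[0,2],-K[1,1]*c[1]/-c[2]+K[1,2]
E
python3 - <<'E'
from h import *
f=load("top0.npz"); s=load("side0.npz")
q=lambda x,y,x0,y0:(x0+(x+.5)/6-.5,y0+(y+.5)/6-.5)
P=[ray(f,*q(x,y,425,145),.03) for x,y in[(312,64),(494,312),(248,484),(62,232),(400,435),(178,270),(379,270),(280,170),(280,371)]]
for p in P: print(p.round(4))
c=np.mean(P[:4],0); print("plate c",c, "hole",(P[5]+P[6])/2,(P[7]+P[8])/2)
d=P[4]-c;print("tabdir deg",np.degrees(np.arctan2(d[1],d[0])))
for a,b in((0,1),(3,2),(3,0),(2,1)):
    d=P[b]-P[a];print(np.linalg.norm(d),np.degrees(np.arctan2(d[1],d[0])))
print("handle top")
for x,y in[(547,70),(626,63),(640,127),(563,138)]: print(ray(f,*q(x,y,145,155),.143).round(4))
print("rack")
for x,y in[(697,72),(720,235),(558,252),(52,305),(540,93)]: print(ray(f,*q(x,y,145,155),.048).round(4))
for n,g in(("top",f),("side",s)):
    W,m=cloud(g)
    I=g["img"].astype(int)
    reg=m&(abs(W[...,0]-.55)<.2)&(W[...,1]>.1)&(W[...,1]<.3)&(W[...,2]>.125)
    w=W[reg]; print(n,len(w)); 
    if len(w): print(w.min(0),w.max(0),np.median(w,0),cv2.minAreaRect(w[:,:2].astype(np.float32)*1000))
    reg=m&(abs(W[...,2]-.03)<.006)&(abs(W[...,0]-c[0])<.12)&(abs(W[...,1]-c[1])<.1)
    w=W[reg]; print(w.mean(0),cv2.minAreaRect(w[:,:2].astype(np.float32)*1000), np.median(w[:,2]))
E
```

```text
[ 0.6115 -0.3138  0.03  ]
[ 0.5118 -0.3783  0.03  ]
[ 0.445  -0.2785  0.03  ]
[ 0.5443 -0.2117  0.03  ]
[ 0.4638 -0.3383  0.03  ]
[ 0.529  -0.2562  0.03  ]
[ 0.5286 -0.3347  0.03  ]
[ 0.5687 -0.2985  0.03  ]
[ 0.489  -0.2935  0.03  ]
plate c [ 0.52815932 -0.29557079  0.03      ] hole [ 0.52878695 -0.29542699  0.03      ] [ 0.52883555 -0.29600756  0.03      ]
tabdir deg -146.4063259135856
0.11877732485804898 -147.1072530599935
0.11958660807164019 -146.05773455088053
0.12228052589870267 -56.617681575397405
0.12009965520882733 -56.232250909521575
handle top
[0.5594 0.2374 0.143 ]
[0.5618 0.2096 0.143 ]
[0.5386 0.2042 0.143 ]
[0.5348 0.2312 0.143 ]
rack
[0.5816 0.1946 0.048 ]
[0.5176 0.1848 0.048 ]
[0.5113 0.2465 0.048 ]
[0.4916 0.438  0.048 ]
[0.5735 0.2549 0.048 ]
top 222
[0.53142105 0.20630474 0.12536388] [0.56253057 0.29898525 0.14949375] [0.54533065 0.22169899 0.14216712] ((543.6534423828125, 253.2315216064453), (30.276533126831055, 92.67467498779297), 6.313318729400635)
[ 0.51982135 -0.29998726  0.03004445] ((513.4989624023438, -305.10107421875), (156.22500610351562, 122.86182403564453), 33.02134323120117) 0.03006459021405855
side 141
[0.52058076 0.20067051 0.12502478] [0.56248707 0.29956572 0.14800115] [0.54416674 0.21245312 0.14137017] ((539.7947387695312, 251.31222534179688), (30.395769119262695, 98.73497009277344), 10.614526748657227)
[ 0.51870642 -0.30554943  0.03102928] ((512.771728515625, -305.850341796875), (159.8455810546875, 121.93611907958984), 33.177974700927734) 0.031164963167975235
```

Run:
```python
from h import *
f=load("top0.npz"); s=load("side0.npz")
for n,g in(("top",f),("side",s)):
    W,m=cloud(g)
    for lo in (.125,.135):
        reg=m&(abs(W[...,0]-.55)<.05)&(W[...,1]>.18)&(W[...,1]<.25)&(W[...,2]>lo)
        w=W[reg]; print(n,len(w),w.mean(0),cv2.minAreaRect(w[:,:2].astype(np.float32)*1000))
    for lo,hi in((.04,.055),):
        reg=m&(abs(W[...,0]-.53)<.08)&(W[...,1]>.1)&(W[...,1]<.5)&(W[...,2]>lo)&(W[...,2]<hi)
        w=W[reg]; print(n,len(w),w.mean(0),cv2.minAreaRect(w[:,:2].astype(np.float32)*1000))
# blade bottom circle / disc: project candidate wireframes
def wire(img,g,c,a,h,z,k,x0,y0,col):
    th=np.radians(a);R=np.array([[np.cos(th),-np.sin(th)],[np.sin(th),np.cos(th)]])
    P=[R@np.array(q)*1+c for q in((h[0],h[1]),(-h[0],h[1]),(-h[0],-h[1]),(h[0],-h[1]))]
    pts=np.array([[(u-x0+.5)*k-.5,(v-y0+.5)*k-.5] for u,v in(proj(g,(*p,z)) for p in P)])
    cv2.polylines(img,[pts.round().astype(int)],True,col,1)
for n,g,x,y,w,h in(("top",f,145,155,130,60),("side",s,280,85,60,95)):
    im=cv2.resize(g["img"][y:y+h,x:x+w,::-1],None,fx=6,fy=6,interpolation=cv2.INTER_CUBIC)
    a=6.5
    c=np.array([.5475,.220])
    wire(im,g,c,a,(.015,.015),.143,6,x,y,(0,0,255)); wire(im,g,c,a,(.015,.015),.067,6,x,y,(0,255,0))
    th=np.radians(a);rc=c+0
    wire(im,g,np.array([.546,.220]),a,(.026,.026),.048,6,x,y,(0,255,255))
    m=np.array([.546,.220])+.095*np.array([-np.sin(th),np.cos(th)])
    wire(im,g,m,a,(.031,.126),.048,6,x,y,(255,0,255))
    cv2.imwrite(f"pics/w_{n}.png",im)
```

```text
top 221 [0.54590163 0.22147308 0.14146066] ((547.0665283203125, 222.3820037841797), (30.276533126831055, 30.599178314208984), 6.313318729400635)
top 204 [0.54652881 0.22184659 0.14242546] ((547.0302124023438, 222.534423828125), (30.682321548461914, 30.098562240600586), 3.3587398529052734)
top 1005 [0.53056703 0.31713663 0.04569458] ((536.3910522460938, 317.0264892578125), (63.241661071777344, 252.80491638183594), 6.640942096710205)
side 133 [0.54558323 0.21497521 0.13963663] ((545.8009643554688, 219.26315307617188), (30.395769119262695, 33.52094268798828), 10.614526748657227)
side 95 [0.54592961 0.21688121 0.14333258] ((546.1205444335938, 218.85806274414062), (29.933799743652344, 33.63617706298828), 8.021099090576172)
side 438 [0.52799901 0.28775004 0.04660067] ((534.9049682617188, 314.0777587890625), (63.27473068237305, 259.9579162597656), 7.059028625488281)
```

View pics/w_top.png

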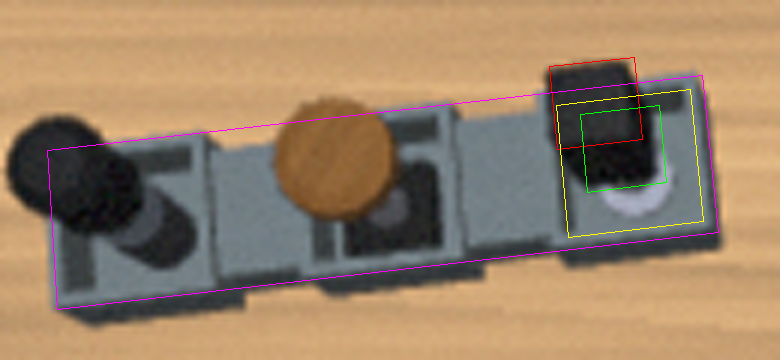

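View pics/w_side.png

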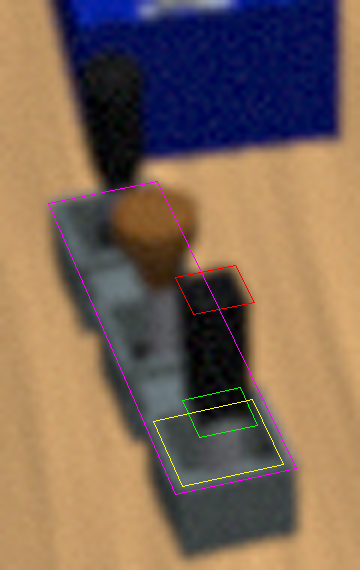

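Both cameras agree on these positions:
- **Deburrer:** at about (0.5465, 0.2215), yaw about 6.5°, in the end pocket nearest the plates.
- **Plate:** centre (0.529, -0.2955), tab direction about -146.7°.

Now I'll move above the tool.

Request:
step_arm([
  {"linear": [0.0175,-0.0199,0],"twist": [0,0,-0.0576],"grip": 0.094},
  {"linear": [0.0175,-0.0199,0],"twist": [0,0,-0.0576],"grip": 0.094},
  {"linear": [0.0175,-0.0199,0],"twist": [0,0,-0.0576],"grip": 0.094},
  {"linear": [0.0175,-0.0199,0],"twist": [0,0,-0.0576],"grip": 0.094},
  {"linear": [0.0175,-0.0199,0],"twist": [0,0,-0.0576],"grip": 0.094},
  {"linear": [0.0175,-0.0199,0],"twist": [0,0,-0.0576],"grip": 0.094},
  {"linear": [0.0175,-0.0199,0],"twist": [0,0,-0.0576],"grip": 0.094},
  {"linear": [0.0175,-0.0199,0],"twist": [0,0,-0.0576],"grip": 0.094},
  {"linear": [0.0175,-0.0199,0],"twist": [0,0,-0.0576],"grip": 0.094},
  {"linear": [0.0175,-0.0199,0],"twist": [0,0,-0.0576],"grip": 0.094},
  {"linear": [0.0175,-0.0199,0],"twist": [0,0,-0.0576],"grip": 0.094},
  {"linear": [0.0175,-0.0199,0],"twist": [0,0,-0.0576],"grip": 0.094},
  {"linear": [0.0175,-0.0199,0],"twist": [0,0,-0.0576],"grip": 0.094},
  {"linear": [0.0175,-0.0199,0],"twist": [0,0,-0.0576],"grip": 0.094},
  {"linear": [0.0175,-0.0199,0],"twist": [0,0,-0.0576],"grip": 0.094},
  {"linear": [0.0175,-0.0199,0],"twist": [0,0,-0.0576],"grip": 0.094},
  {"linear": [0.0175,-0.0199,0],"twist": [0,0,-0.0576],"grip": 0.094},
  {"linear": [0.0175,-0.0199,0],"twist": [0,0,-0.0576],"grip": 0.094},
  {"linear": [0.0175,-0.0199,0],"twist": [0,0,-0.0576],"grip": 0.094},
  {"linear": [0.0175,-0.0199,0],"twist": [0,0,-0.0576],"grip": 0.094},
])

```text
time: 2.1
tcp_pos: [0.546, 0.2209, 0.2159]
tool_rot: [-2.095, -2.34, 0.001]
contact_force: [0.5, 0.7, -0.4]
grip_width: 0.0942
```

Request:
step_arm([
  {"linear": [0,0,0],"twist": [0,0,0],"grip": 0.094},
  {"linear": [0,0,0],"twist": [0,0,0],"grip": 0.094},
])

```text
time: 2.3
tcp_pos: [0.5454, 0.2217, 0.2159]
tool_rot: [-2.092, -2.342, 0.001]
contact_force: [-0.3, 0.1, -0.1]
grip_width: 0.0939
```

```bash
cat >> h.py <<'E'
from scipy.spatial.transform import Rotation as Ro
def st():
    from rig import arm
    s=arm.state();R=Ro.from_rotvec(s["tool_rot"]).as_matrix()
    print("t",round(s["time"],2),"tcp",s["tcp_pos"].round(4),"yawdeg",np.degrees(np.arctan2(R[1,1],R[0,1])).round(2),"z",R[:,2].round(4),"F",s["contact_force"].round(2),"M",s["wrist_torque"].round(2),"w",round(s["grip_width"],4),"j",s["joint_pos"].round(3)); return s
E
python3 - <<'E'
from h import *
st()
E
```

```text
t 2.3 tcp [0.5454 0.2217 0.2159] yawdeg 6.47 z [-1.2e-03  1.0e-04 -1.0e+00] F [-0.31  0.12 -0.14] M [-0.07  0.02  0.01] w 0.0939 j [0.194 0.105 1.718 0.    1.32  0.081]
```

Request:
step_arm([
  {"linear": [0.001,0,-0.015],"twist": [0,0,0],"grip": 0.094},
  {"linear": [0,0,-0.015],"twist": [0,0,0],"grip": 0.094},
  {"linear": [0,0,-0.015],"twist": [0,0,0],"grip": 0.094},
  {"linear": [0,0,-0.015],"twist": [0,0,0],"grip": 0.094},
  {"linear": [0,0,-0.015],"twist": [0,0,0],"grip": 0.094},
  {"linear": [0,0,-0.015],"twist": [0,0,0],"grip": 0.094},
  {"linear": [0,0,-0.015],"twist": [0,0,0],"grip": 0.094},
  {"linear": [0,0,-0.014],"twist": [0,0,0],"grip": 0.094},
  {"linear": [0,0,0],"twist": [0,0,0],"grip": 0.094},
])

```text
time: 3.2
tcp_pos: [0.5451, 0.2214, 0.0947]
tool_rot: [-2.091, -2.341, 0.006]
contact_force: [-0.0, 0.2, -1.0]
grip_width: 0.0942
```

Run:
```python
from h import *
st()
from rig import optics
f=optics.grab_frame("top");g=optics.grab_frame("side")
a=cv2.resize(f["img"][150:215,200:290,::-1],None,fx=6,fy=6,interpolation=2);b=cv2.resize(g["img"][90:190,280:345,::-1],None,fx=4,fy=4,interpolation=2)
cv2.imwrite("pics/g1.png",np.hstack([a,np.vstack([b[:390],np.zeros((max(0,390-b.shape[0]),b.shape[1],3),np.uint8)])]))
```

```text
t 3.2 tcp [0.5451 0.2214 0.0947] yawdeg 6.47 z [-4.4e-03 -9.0e-04 -1.0e+00] F [-0.02  0.16 -1.05] M [-0.05  0.03 -0.  ] w 0.0942 j [ 0.193  0.245  1.797 -0.     1.104  0.08 ]
```

View pics/g1.png

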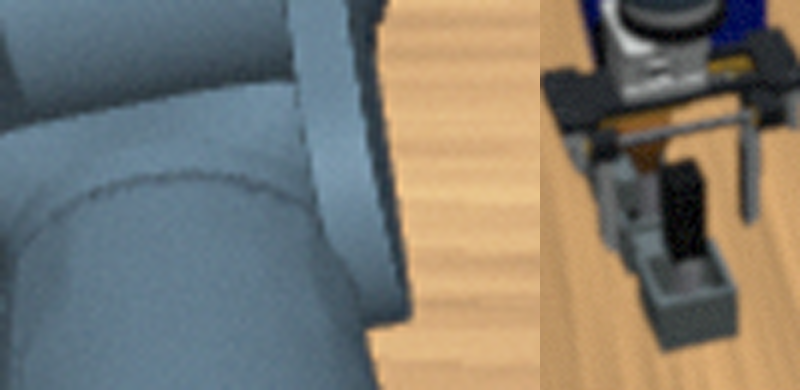

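The fingers straddle the handle, so I'll close now.

Request:
step_arm([
  {"linear": [0,0,0],"twist": [0,0,0],"grip": 0.045},
  {"linear": [0,0,0],"twist": [0,0,0],"grip": 0.036},
  {"linear": [0,0,0],"twist": [0,0,0],"grip": 0.025},
  {"linear": [0,0,0],"twist": [0,0,0],"grip": 0.025},
  {"linear": [0,0,0],"twist": [0,0,0],"grip": 0.02},
  {"linear": [0,0,0],"twist": [0,0,0],"grip": 0.02},
  {"linear": [0,0,0],"twist": [0,0,0],"grip": 0.02},
  {"linear": [0,0,0],"twist": [0,0,0],"grip": 0.02},
], grip_force=35)

```text
time: 4.1
tcp_pos: [0.5467, 0.2219, 0.0975]
tool_rot: [2.092, 2.343, 0.0]
contact_force: [0.1, -0.1, -0.1]
grip_width: 0.033
```

Run:
```python
from h import *
st()
```

```text
t 4.1 tcp [0.5467 0.2219 0.0975] yawdeg 6.48 z [ 2.e-04  0.e+00 -1.e+00] F [ 0.05 -0.06 -0.09] M [-0.09 -0.01  0.  ] w 0.033 j [ 0.193  0.242  1.794 -0.     1.105  0.08 ]
```

Request:
step_arm([
  {"linear": [0,0,0],"twist": [0,0,0],"grip": 0.02},
  {"linear": [0,0,0],"twist": [0,0,0],"grip": 0.02},
  {"linear": [0,0,0],"twist": [0,0,0],"grip": 0.02},
])

```text
time: 4.4
tcp_pos: [0.5468, 0.2219, 0.0975]
tool_rot: [2.092, 2.343, 0.0]
contact_force: [0.5, 0.5, 0.6]
grip_width: 0.0302
```

Run:
```python
from h import *
st()
from rig import optics
g=optics.grab_frame("side")
b=cv2.resize(g["img"][90:190,280:345,::-1],None,fx=6,fy=6,interpolation=2);cv2.imwrite("pics/g2.png",b)
```

```text
t 4.4 tcp [0.5468 0.2219 0.0975] yawdeg 6.48 z [ 2.e-04  1.e-04 -1.e+00] F [0.54 0.52 0.59] M [-0.03  0.    0.01] w 0.0302 j [0.193 0.242 1.794 0.    1.105 0.08 ]
```

View pics/g2.png

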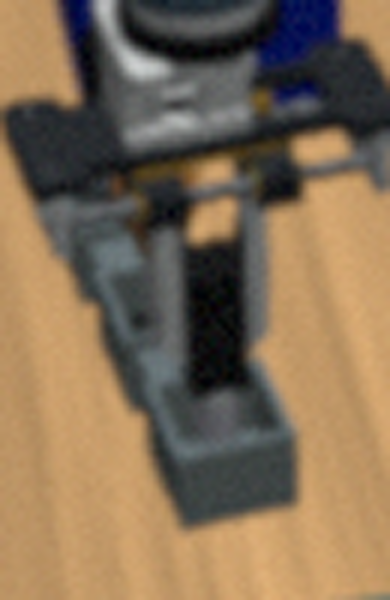

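Gripped at 30.2 mm. I'll tighten the grip and lift straight up.

Request:
step_arm([
  {"linear": [0,0,0],"twist": [0,0,0],"grip": 0.02},
  {"linear": [0,0,0.004],"twist": [0,0,0],"grip": 0.02},
  {"linear": [0,0,0.01],"twist": [0,0,0],"grip": 0.02},
  {"linear": [0,0,0.014],"twist": [0,0,0],"grip": 0.02},
  {"linear": [0,0,0.016],"twist": [0,0,0],"grip": 0.02},
  {"linear": [0,0,0.016],"twist": [0,0,0],"grip": 0.02},
  {"linear": [0,0,0.016],"twist": [0,0,0],"grip": 0.02},
  {"linear": [0,0,0.014],"twist": [0,0,0],"grip": 0.02},
  {"linear": [0,0,0.01],"twist": [0,0,0],"grip": 0.02},
  {"linear": [0,0,0],"twist": [0,0,0],"grip": 0.02},
  {"linear": [0,0,0],"twist": [0,0,0],"grip": 0.02},
], grip_force=55)

```text
time: 5.55
tcp_pos: [0.5465, 0.2218, 0.1972]
tool_rot: [-2.092, -2.343, 0.001]
contact_force: [0.1, -0.1, -2.9]
grip_width: 0.0297
```

Run:
```python
from h import *
st()
from rig import optics
g=optics.grab_frame("side")
b=cv2.resize(g["img"][50:190,260:365,::-1],None,fx=4,fy=4,interpolation=2);cv2.imwrite("pics/g3.png",b)
```

```text
t 5.55 tcp [0.5465 0.2218 0.1972] yawdeg 6.47 z [-5.e-04 -1.e-04 -1.e+00] F [ 0.12 -0.07 -2.88] M [-0.03  0.07 -0.06] w 0.0297 j [ 0.193  0.124  1.732 -0.     1.286  0.081]
```

View pics/g3.png

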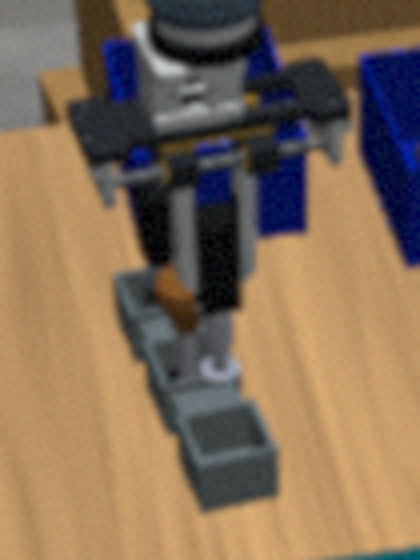

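The deburrer is held upright with the disc blade clear of the rack. Next I'll go over the tab-side edge of the hole.

Request:
step_arm([
  {"linear": [-0.002,-0.01,0],"twist": [0,0,0],"grip": 0.02},
  {"linear": [-0.002,-0.02,0],"twist": [0,0,0],"grip": 0.02},
  {"linear": [-0.0027,-0.03,0],"twist": [0,0,0],"grip": 0.02},
  {"linear": [-0.0027,-0.03,0],"twist": [0,0,0],"grip": 0.02},
  {"linear": [-0.0027,-0.03,0],"twist": [0,0,0],"grip": 0.02},
  {"linear": [-0.0027,-0.03,0],"twist": [0,0,0],"grip": 0.02},
  {"linear": [-0.0027,-0.03,0],"twist": [0,0,0],"grip": 0.02},
  {"linear": [-0.0027,-0.03,0],"twist": [0,0,0],"grip": 0.02},
  {"linear": [-0.0027,-0.03,0],"twist": [0,0,0],"grip": 0.02},
  {"linear": [-0.0027,-0.03,0],"twist": [0,0,0],"grip": 0.02},
  {"linear": [-0.0027,-0.03,0],"twist": [0,0,0],"grip": 0.02},
  {"linear": [-0.0027,-0.03,0],"twist": [0,0,0],"grip": 0.02},
  {"linear": [-0.0027,-0.03,0],"twist": [0,0,0],"grip": 0.02},
  {"linear": [-0.0027,-0.03,0],"twist": [0,0,0],"grip": 0.02},
  {"linear": [-0.0027,-0.03,0],"twist": [0,0,0],"grip": 0.02},
  {"linear": [-0.0027,-0.03,0],"twist": [0,0,0],"grip": 0.02},
  {"linear": [-0.0027,-0.03,0],"twist": [0,0,0],"grip": 0.02},
  {"linear": [-0.0027,-0.029,0],"twist": [0,0,0],"grip": 0.02},
  {"linear": [-0.002,-0.02,0],"twist": [0,0,0],"grip": 0.02},
  {"linear": [-0.002,-0.01,0],"twist": [0,0,0],"grip": 0.02},
])

```text
time: 7.6
tcp_pos: [0.4947, -0.3186, 0.1969]
tool_rot: [-2.094, -2.341, 0.0]
contact_force: [-0.9, -0.0, -1.4]
grip_width: 0.0293
```

Request:
step_arm([
  {"linear": [0,0,-0.01],"twist": [0,0,0],"grip": 0.02},
  {"linear": [0,0,-0.01],"twist": [0,0,0],"grip": 0.02},
  {"linear": [0,0,-0.01],"twist": [0,0,0],"grip": 0.02},
  {"linear": [0,0,-0.01],"twist": [0,0,0],"grip": 0.02},
  {"linear": [0,0,0],"twist": [0,0,0],"grip": 0.02},
  {"linear": [0,0,0],"twist": [0,0,0],"grip": 0.02},
  {"linear": [0,0,0],"twist": [0,0,0],"grip": 0.02},
])

```text
time: 8.3
tcp_pos: [0.4959, -0.3172, 0.158]
tool_rot: [2.091, 2.343, 0.0]
contact_force: [-0.6, -0.6, -2.6]
grip_width: 0.0297
```

Run:
```python
from h import *
s=st()
print(np.array([.4956,-.3175,.1285])-s["tcp_pos"])
from rig import optics
for n,(x,y,w,h) in dict(side=(270,230,150,130),top=(400,130,130,130)).items():
    g=optics.grab_frame(n)
    b=cv2.resize(g["img"][y:y+h,x:x+w,::-1],None,fx=4,fy=4,interpolation=2);
    # predicted blade disc circle and hole edge circle
    for c,r,z,col in((s["tcp_pos"][:2],.015,s["tcp_pos"][2]-.0925,(0,0,255)),((.529,-.2955),.04,.03,(0,255,255))):
        P=np.array([proj(g,(c[0]+r*np.cos(t),c[1]+r*np.sin(t),z)) for t in np.linspace(0,6.28,60)])
        cv2.polylines(b,[((P-[x,y]+.5)*4-.5).round().astype(int)],True,col,1)
    cv2.imwrite(f"pics/a_{n}.png",b)
```

```text
t 8.3 tcp [ 0.4959 -0.3172  0.158 ] yawdeg 6.49 z [ 8.e-04 -7.e-04 -1.e+00] F [-0.55 -0.64 -2.64] M [-0.11  0.04  0.03] w 0.0297 j [-0.762  0.162  1.766  0.     1.213 -0.875]
[-0.0002601  -0.00027816 -0.02950148]
```

View pics/a_side.png

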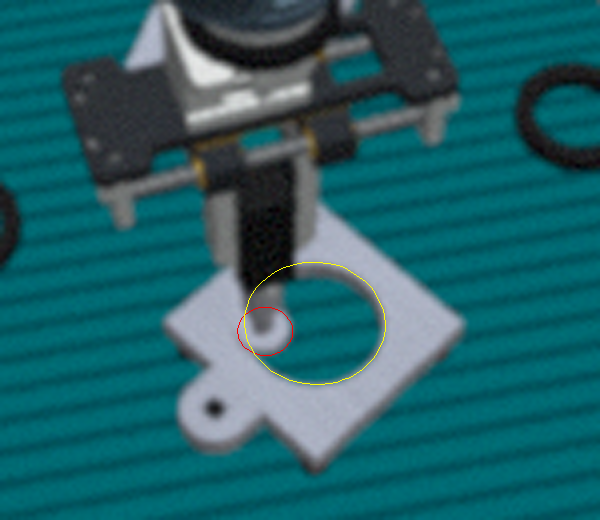

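View pics/a_top.png

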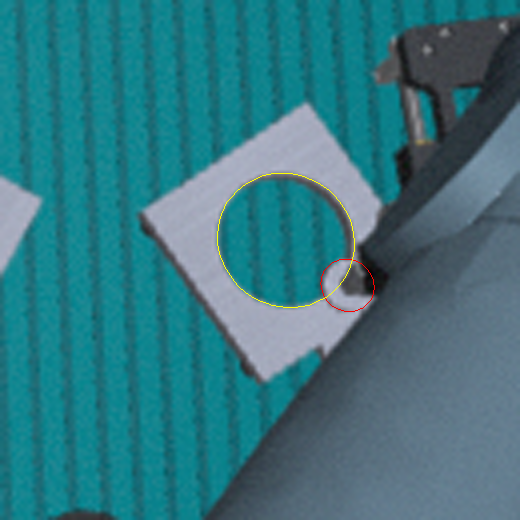

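Both overlays match the image: the blade disc is over the tab-side edge, in the side view near (265,331). Now I'll lower it.

Request:
step_arm([
  {"linear": [0,0,-0.01],"twist": [0,0,0],"grip": 0.02},
  {"linear": [0,0,-0.01],"twist": [0,0,0],"grip": 0.02},
  {"linear": [0,0,-0.008],"twist": [0,0,0],"grip": 0.02},
  {"linear": [0,0,0],"twist": [0,0,0],"grip": 0.02},
  {"linear": [0,0,0],"twist": [0,0,0],"grip": 0.02},
])

```text
time: 8.9
tcp_pos: [0.4953, -0.317, 0.1289]
tool_rot: [-2.092, -2.343, -0.0]
contact_force: [0.0, -1.0, -2.5]
grip_width: 0.0297
```

Request:
step_arm([
  {"linear": [0,0,-0.0025],"twist": [0,0,0],"grip": 0.02},
  {"linear": [0,0,-0.0025],"twist": [0,0,0],"grip": 0.02},
  {"linear": [0,0,-0.0025],"twist": [0,0,0],"grip": 0.02},
  {"linear": [0,0,-0.0025],"twist": [0,0,0],"grip": 0.02},
  {"linear": [0,0,-0.0025],"twist": [0,0,0],"grip": 0.02},
  {"linear": [0,0,0],"twist": [0,0,0],"grip": 0.02},
  {"linear": [0,0,0],"twist": [0,0,0],"grip": 0.02},
])

```text
time: 9.6
tcp_pos: [0.4957, -0.3173, 0.1174]
tool_rot: [2.092, 2.343, -0.0]
contact_force: [-2.2, 1.1, 2.6]
grip_width: 0.0303
```

Run:
```python
from h import *
s=st()
from rig import optics
n,(x,y,w,h)="side",(270,230,150,130)
g=optics.grab_frame(n)
b=cv2.resize(g["img"][y:y+h,x:x+w,::-1],None,fx=5,fy=4.6,interpolation=2);
cv2.imwrite(f"pics/b_{n}.png",b)
```

```text
t 9.6 tcp [ 0.4957 -0.3173  0.1174] yawdeg 6.48 z [ 4.e-04 -4.e-04 -1.e+00] F [-2.23  1.07  2.56] M [ 0.2   0.37 -0.01] w 0.0303 j [-0.762  0.212  1.789 -0.     1.14  -0.875]
```

View pics/b_side.png

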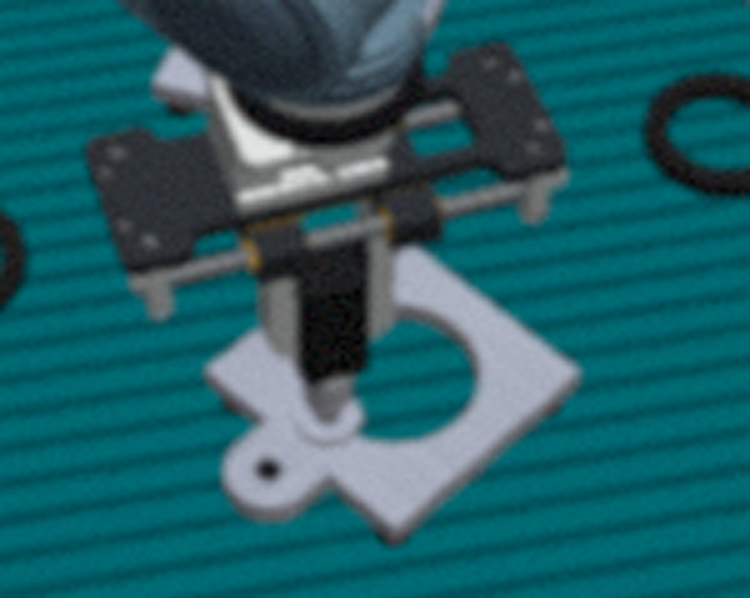

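Contact is about 4.9 N above the free-air reading, which is about 5.5 mm of spring travel. Next I'll work out the circle's steps.

Run:
```python
import numpy as np
a=np.radians(213.3-11.25*np.arange(34)); p=40*np.c_[np.cos(a),np.sin(a)]
d=np.diff(p,axis=0)/5
e=p[0]*0
for i,x in enumerate(d):
    r=np.round(x-e/5*0,2); e=e+(r-x)*5; print(i,r/1000,e.round(3))
```

```text
0 [-0.00073  0.00139] [-0.008  0.006]
1 [-0.00044  0.0015 ] [ 0.009 -0.016]
2 [-0.00014  0.00156] [ 0.016 -0.025]
3 [0.00017 0.00156] [ 0.037 -0.022]
4 [0.00047 0.0015 ] [ 0.052 -0.008]
5 [0.00075 0.00138] [0.051 0.006]
6 [0.001  0.0012] [ 0.029 -0.016]
7 [0.00122 0.00099] [0.029 0.007]
8 [0.00139 0.00073] [0.034 0.015]
9 [0.0015  0.00044] [ 0.013 -0.002]
10 [0.00156 0.00014] [ 0.004 -0.01 ]
11 [ 0.00156 -0.00017] [ 0.006 -0.03 ]
12 [ 0.0015  -0.00047] [ 0.021 -0.045]
13 [ 0.00138 -0.00075] [ 0.034 -0.044]
14 [ 0.0012 -0.001 ] [ 0.012 -0.022]
15 [ 0.00099 -0.00122] [ 0.035 -0.022]
16 [ 0.00073 -0.00139] [ 0.043 -0.028]
17 [ 0.00044 -0.0015 ] [ 0.026 -0.006]
18 [ 0.00014 -0.00156] [0.019 0.003]
19 [-0.00017 -0.00156] [-0.001  0.001]
20 [-0.00047 -0.0015 ] [-0.016 -0.014]
21 [-0.00075 -0.00138] [-0.016 -0.028]
22 [-0.001  -0.0012] [ 0.006 -0.005]
23 [-0.00122 -0.00099] [ 0.007 -0.029]
24 [-0.00139 -0.00073] [ 0.001 -0.037]
25 [-0.0015  -0.00044] [ 0.022 -0.019]
26 [-0.00156 -0.00014] [ 0.032 -0.012]
27 [-0.00156  0.00017] [0.029 0.008]
28 [-0.0015   0.00047] [0.015 0.023]
29 [-0.00138  0.00075] [0.001 0.022]
30 [-0.0012  0.001 ] [0.023 0.   ]
31 [-0.00099  0.00122] [-0.  0.]
32 [-0.00073  0.00139] [-0.008  0.006]
```

Request:
step_arm([
  {"linear": [-0.00073,0.00139,0],"twist": [0,0,0],"grip": 0.02},
  {"linear": [-0.00073,0.00139,0],"twist": [0,0,0],"grip": 0.02},
  {"linear": [-0.00073,0.00139,0],"twist": [0,0,0],"grip": 0.02},
  {"linear": [-0.00073,0.00139,0],"twist": [0,0,0],"grip": 0.02},
  {"linear": [-0.00073,0.00139,0],"twist": [0,0,0],"grip": 0.02},
  {"linear": [-0.00044,0.0015,0],"twist": [0,0,0],"grip": 0.02},
  {"linear": [-0.00044,0.0015,0],"twist": [0,0,0],"grip": 0.02},
  {"linear": [-0.00044,0.0015,0],"twist": [0,0,0],"grip": 0.02},
  {"linear": [-0.00044,0.0015,0],"twist": [0,0,0],"grip": 0.02},
  {"linear": [-0.00044,0.0015,0],"twist": [0,0,0],"grip": 0.02},
])

```text
time: 10.65
tcp_pos: [0.4895, -0.3026, 0.1169]
tool_rot: [-2.092, -2.343, 0.0]
contact_force: [-0.0, -3.6, 2.9]
grip_width: 0.0298
```

```bash
cat >> h.py <<'E'
def chk():
    s=st();d=s["tcp_pos"][:2]-[.529,-.2955];print("r",np.hypot(*d).round(4),"done deg",(213.3-np.degrees(np.arctan2(d[1],d[0])))%360)
    return s
def pic(name,k=5):
    from rig import optics
    x,y,w,h=270,230,150,120
    g=optics.grab_frame("side")
    cv2.imwrite(f"pics/{name}.png",cv2.resize(g["img"][y:y+h,x:x+w,::-1],None,fx=k,fy=k,interpolation=2))
E
python3 -c "
from h import *
chk();pic('c1')"
```

```text
t 10.65 tcp [ 0.4895 -0.3026  0.1169] yawdeg 6.48 z [-2.e-04 -1.e-04 -1.e+00] F [-0.02 -3.58  2.93] M [-0.9  -0.13  0.05] w 0.0298 j [-0.75   0.184  1.823 -0.     1.135 -0.863]
r 0.0401 done deg 23.071416049827917
```

View pics/c1.png

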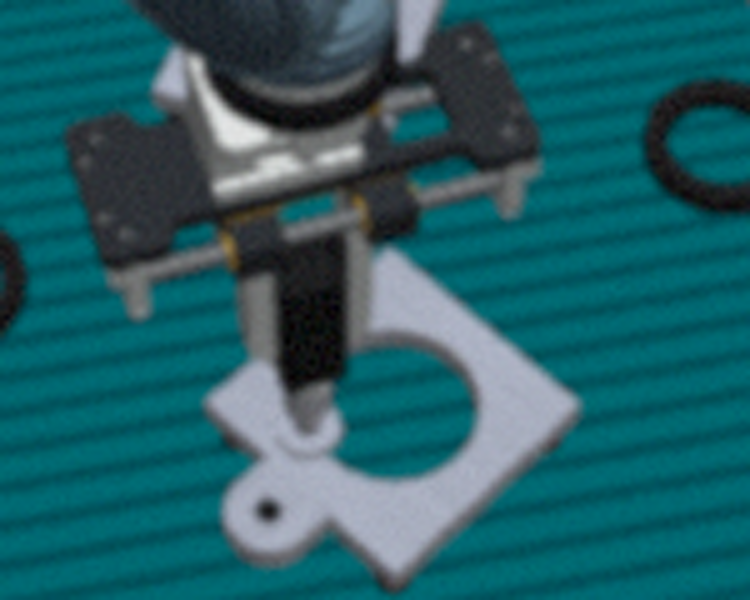

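```bash
cat >> h.py <<'E'
def pic2(name,k=8,r=40):
    from rig import arm,optics
    s=arm.state();g=optics.grab_frame("side");t=s["tcp_pos"]
    u,v=map(int,proj(g,(t[0],t[1],.05)));x,y=u-r,v-r
    b=cv2.resize(g["img"][y:y+2*r,x:x+2*r,::-1],None,fx=k,fy=k,interpolation=2)
    a=b.copy()
    for c,rr,z,col in((t[:2],.015,.03,(0,0,255)),(t[:2],.015,.035,(0,0,255)),((.529,-.2955),.04,.03,(0,255,255)),(t[:2],.011,t[2]-.0925+.028,(0,255,0)),(t[:2],.011,t[2]-.0925+.062,(0,255,0))):
        P=np.array([proj(g,(c[0]+rr*np.cos(q),c[1]+rr*np.sin(q),z)) for q in np.linspace(0,6.28,60)])
        cv2.polylines(b,[((P-[x,y]+.5)*k-.5).round().astype(int)],True,col,1)
    cv2.imwrite(f"pics/{name}.png",cv2.resize(b,(600,600)));cv2.imwrite(f"pics/{name}_raw.png",a)
E
python3 -c "
from h import *
chk();pic2('c1o')"
```

```text
t 10.7 tcp [ 0.4894 -0.3024  0.1169] yawdeg 6.48 z [-4.e-04  1.e-04 -1.e+00] F [ 1.16 -3.23  3.44] M [-0.87 -0.13  0.02] w 0.0298 j [-0.75   0.184  1.823 -0.     1.135 -0.863]
r 0.0402 done deg 23.40422800378269
```

View pics/c1o.png

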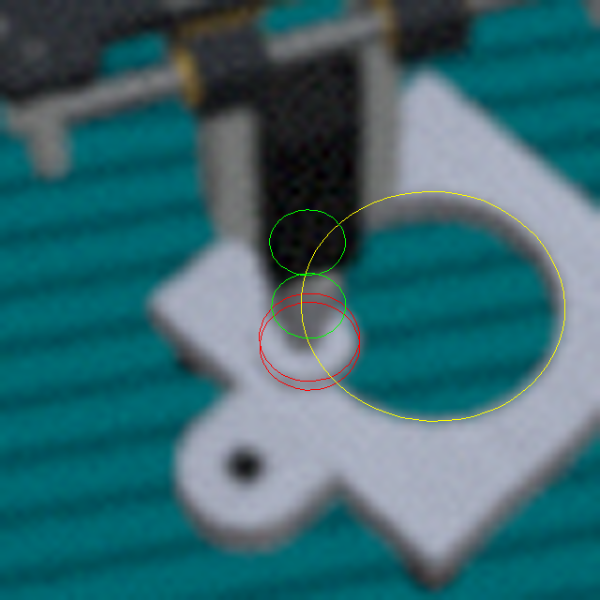

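The blade follows the tool axis and the tool has not tilted visibly in the grip. I'll continue around.

Request:
step_arm([
  {"linear": [-0.00014,0.00156,0],"twist": [0,0,0],"grip": 0.02},
  {"linear": [-0.00014,0.00156,0],"twist": [0,0,0],"grip": 0.02},
  {"linear": [-0.00014,0.00156,0],"twist": [0,0,0],"grip": 0.02},
  {"linear": [-0.00014,0.00156,0],"twist": [0,0,0],"grip": 0.02},
  {"linear": [-0.00014,0.00156,0],"twist": [0,0,0],"grip": 0.02},
  {"linear": [0.00017,0.00156,0],"twist": [0,0,0],"grip": 0.02},
  {"linear": [0.00017,0.00156,0],"twist": [0,0,0],"grip": 0.02},
  {"linear": [0.00017,0.00156,0],"twist": [0,0,0],"grip": 0.02},
  {"linear": [0.00017,0.00156,0],"twist": [0,0,0],"grip": 0.02},
  {"linear": [0.00017,0.00156,0],"twist": [0,0,0],"grip": 0.02},
  {"linear": [0.00047,0.0015,0],"twist": [0,0,0],"grip": 0.02},
  {"linear": [0.00047,0.0015,0],"twist": [0,0,0],"grip": 0.02},
  {"linear": [0.00047,0.0015,0],"twist": [0,0,0],"grip": 0.02},
  {"linear": [0.00047,0.0015,0],"twist": [0,0,0],"grip": 0.02},
  {"linear": [0.00047,0.0015,0],"twist": [0,0,0],"grip": 0.02},
  {"linear": [0.00075,0.00138,0],"twist": [0,0,0],"grip": 0.02},
  {"linear": [0.00075,0.00138,0],"twist": [0,0,0],"grip": 0.02},
  {"linear": [0.00075,0.00138,0],"twist": [0,0,0],"grip": 0.02},
  {"linear": [0.00075,0.00138,0],"twist": [0,0,0],"grip": 0.02},
  {"linear": [0.00075,0.00138,0],"twist": [0,0,0],"grip": 0.02},
])

```text
time: 12.75
tcp_pos: [0.4958, -0.2725, 0.1169]
tool_rot: [-2.092, -2.343, 0.0]
contact_force: [-1.6, -2.0, 3.4]
grip_width: 0.0294
```

```bash
python3 -c "
from h import *
chk();pic2('c2o')"
```

```text
t 12.75 tcp [ 0.4958 -0.2725  0.1169] yawdeg 6.48 z [-3.e-04  2.e-04 -1.e+00] F [-1.56 -2.02  3.37] M [-0.77  0.53 -0.  ] w 0.0294 j [-0.703  0.163  1.848 -0.     1.132 -0.816]
r 0.0403 done deg 68.04395898381534
```

View pics/c2o.png

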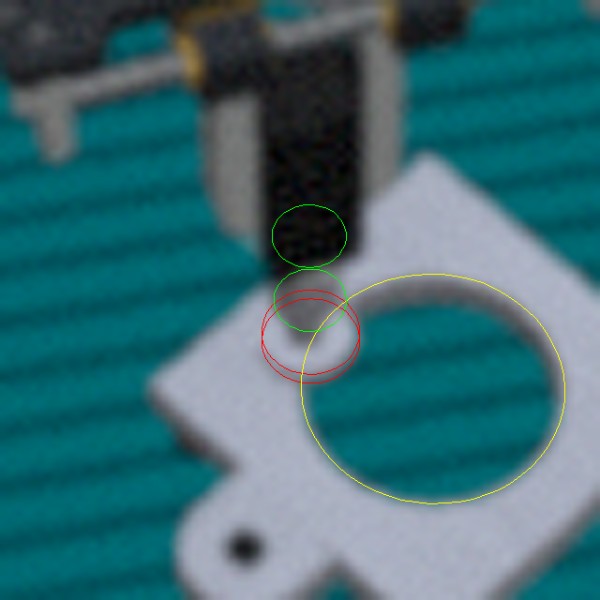

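The blade is still on the edge, with steady force and radius.

Request:
step_arm([
  {"linear": [0.001,0.0012,0],"twist": [0,0,0],"grip": 0.02},
  {"linear": [0.001,0.0012,0],"twist": [0,0,0],"grip": 0.02},
  {"linear": [0.001,0.0012,0],"twist": [0,0,0],"grip": 0.02},
  {"linear": [0.001,0.0012,0],"twist": [0,0,0],"grip": 0.02},
  {"linear": [0.001,0.0012,0],"twist": [0,0,0],"grip": 0.02},
  {"linear": [0.00122,0.00099,0],"twist": [0,0,0],"grip": 0.02},
  {"linear": [0.00122,0.00099,0],"twist": [0,0,0],"grip": 0.02},
  {"linear": [0.00122,0.00099,0],"twist": [0,0,0],"grip": 0.02},
  {"linear": [0.00122,0.00099,0],"twist": [0,0,0],"grip": 0.02},
  {"linear": [0.00122,0.00099,0],"twist": [0,0,0],"grip": 0.02},
  {"linear": [0.00139,0.00073,0],"twist": [0,0,0],"grip": 0.02},
  {"linear": [0.00139,0.00073,0],"twist": [0,0,0],"grip": 0.02},
  {"linear": [0.00139,0.00073,0],"twist": [0,0,0],"grip": 0.02},
  {"linear": [0.00139,0.00073,0],"twist": [0,0,0],"grip": 0.02},
  {"linear": [0.00139,0.00073,0],"twist": [0,0,0],"grip": 0.02},
  {"linear": [0.0015,0.00044,0],"twist": [0,0,0],"grip": 0.02},
  {"linear": [0.0015,0.00044,0],"twist": [0,0,0],"grip": 0.02},
  {"linear": [0.0015,0.00044,0],"twist": [0,0,0],"grip": 0.02},
  {"linear": [0.0015,0.00044,0],"twist": [0,0,0],"grip": 0.02},
  {"linear": [0.0015,0.00044,0],"twist": [0,0,0],"grip": 0.02},
])

```text
time: 14.8
tcp_pos: [0.5215, -0.2558, 0.1169]
tool_rot: [-2.092, -2.343, -0.0]
contact_force: [-2.6, -0.6, 3.3]
grip_width: 0.0297
```

Request:
step_arm([
  {"linear": [0.00156,0.00014,0],"twist": [0,0,0],"grip": 0.02},
  {"linear": [0.00156,0.00014,0],"twist": [0,0,0],"grip": 0.02},
  {"linear": [0.00156,0.00014,0],"twist": [0,0,0],"grip": 0.02},
  {"linear": [0.00156,0.00014,0],"twist": [0,0,0],"grip": 0.02},
  {"linear": [0.00156,0.00014,0],"twist": [0,0,0],"grip": 0.02},
  {"linear": [0.00156,-0.00017,0],"twist": [0,0,0],"grip": 0.02},
  {"linear": [0.00156,-0.00017,0],"twist": [0,0,0],"grip": 0.02},
  {"linear": [0.00156,-0.00017,0],"twist": [0,0,0],"grip": 0.02},
  {"linear": [0.00156,-0.00017,0],"twist": [0,0,0],"grip": 0.02},
  {"linear": [0.00156,-0.00017,0],"twist": [0,0,0],"grip": 0.02},
  {"linear": [0.0015,-0.00047,0],"twist": [0,0,0],"grip": 0.02},
  {"linear": [0.0015,-0.00047,0],"twist": [0,0,0],"grip": 0.02},
  {"linear": [0.0015,-0.00047,0],"twist": [0,0,0],"grip": 0.02},
  {"linear": [0.0015,-0.00047,0],"twist": [0,0,0],"grip": 0.02},
  {"linear": [0.0015,-0.00047,0],"twist": [0,0,0],"grip": 0.02},
  {"linear": [0.00138,-0.00075,0],"twist": [0,0,0],"grip": 0.02},
  {"linear": [0.00138,-0.00075,0],"twist": [0,0,0],"grip": 0.02},
  {"linear": [0.00138,-0.00075,0],"twist": [0,0,0],"grip": 0.02},
  {"linear": [0.00138,-0.00075,0],"twist": [0,0,0],"grip": 0.02},
  {"linear": [0.00138,-0.00075,0],"twist": [0,0,0],"grip": 0.02},
])

```text
time: 16.8
tcp_pos: [0.5516, -0.2621, 0.1169]
tool_rot: [-2.092, -2.343, -0.0]
contact_force: [-2.3, 1.7, 4.0]
grip_width: 0.0298
```

```bash
python3 -c "
from h import *
chk();pic2('c3o')"
```

```text
t 16.8 tcp [ 0.5516 -0.2621  0.1169] yawdeg 6.47 z [ 0.e+00  1.e-04 -1.e+00] F [-2.34  1.75  3.99] M [0.31 0.77 0.05] w 0.0298 j [-0.629  0.261  1.731  0.     1.149 -0.742]
r 0.0403 done deg 157.37751191599563
```

View pics/c3o.png

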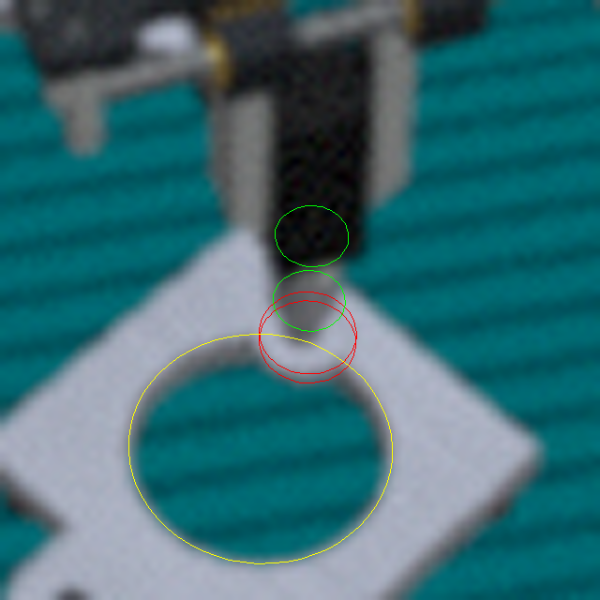

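Past the half turn the blade is still on the edge and the tool is upright.

Request:
step_arm([
  {"linear": [0.0012,-0.001,0],"twist": [0,0,0],"grip": 0.02},
  {"linear": [0.0012,-0.001,0],"twist": [0,0,0],"grip": 0.02},
  {"linear": [0.0012,-0.001,0],"twist": [0,0,0],"grip": 0.02},
  {"linear": [0.0012,-0.001,0],"twist": [0,0,0],"grip": 0.02},
  {"linear": [0.0012,-0.001,0],"twist": [0,0,0],"grip": 0.02},
  {"linear": [0.00099,-0.00122,0],"twist": [0,0,0],"grip": 0.02},
  {"linear": [0.00099,-0.00122,0],"twist": [0,0,0],"grip": 0.02},
  {"linear": [0.00099,-0.00122,0],"twist": [0,0,0],"grip": 0.02},
  {"linear": [0.00099,-0.00122,0],"twist": [0,0,0],"grip": 0.02},
  {"linear": [0.00099,-0.00122,0],"twist": [0,0,0],"grip": 0.02},
  {"linear": [0.00073,-0.00139,0],"twist": [0,0,0],"grip": 0.02},
  {"linear": [0.00073,-0.00139,0],"twist": [0,0,0],"grip": 0.02},
  {"linear": [0.00073,-0.00139,0],"twist": [0,0,0],"grip": 0.02},
  {"linear": [0.00073,-0.00139,0],"twist": [0,0,0],"grip": 0.02},
  {"linear": [0.00073,-0.00139,0],"twist": [0,0,0],"grip": 0.02},
  {"linear": [0.00044,-0.0015,0],"twist": [0,0,0],"grip": 0.02},
  {"linear": [0.00044,-0.0015,0],"twist": [0,0,0],"grip": 0.02},
  {"linear": [0.00044,-0.0015,0],"twist": [0,0,0],"grip": 0.02},
  {"linear": [0.00044,-0.0015,0],"twist": [0,0,0],"grip": 0.02},
  {"linear": [0.00044,-0.0015,0],"twist": [0,0,0],"grip": 0.02},
])

```text
time: 18.85
tcp_pos: [0.5683, -0.2878, 0.117]
tool_rot: [2.092, 2.343, 0.0]
contact_force: [-0.8, 2.9, 3.0]
grip_width: 0.0295
```

Request:
step_arm([
  {"linear": [0.00014,-0.00156,0],"twist": [0,0,0],"grip": 0.02},
  {"linear": [0.00014,-0.00156,0],"twist": [0,0,0],"grip": 0.02},
  {"linear": [0.00014,-0.00156,0],"twist": [0,0,0],"grip": 0.02},
  {"linear": [0.00014,-0.00156,0],"twist": [0,0,0],"grip": 0.02},
  {"linear": [0.00014,-0.00156,0],"twist": [0,0,0],"grip": 0.02},
  {"linear": [-0.00017,-0.00156,0],"twist": [0,0,0],"grip": 0.02},
  {"linear": [-0.00017,-0.00156,0],"twist": [0,0,0],"grip": 0.02},
  {"linear": [-0.00017,-0.00156,0],"twist": [0,0,0],"grip": 0.02},
  {"linear": [-0.00017,-0.00156,0],"twist": [0,0,0],"grip": 0.02},
  {"linear": [-0.00017,-0.00156,0],"twist": [0,0,0],"grip": 0.02},
  {"linear": [-0.00047,-0.0015,0],"twist": [0,0,0],"grip": 0.02},
  {"linear": [-0.00047,-0.0015,0],"twist": [0,0,0],"grip": 0.02},
  {"linear": [-0.00047,-0.0015,0],"twist": [0,0,0],"grip": 0.02},
  {"linear": [-0.00047,-0.0015,0],"twist": [0,0,0],"grip": 0.02},
  {"linear": [-0.00047,-0.0015,0],"twist": [0,0,0],"grip": 0.02},
  {"linear": [-0.00075,-0.00138,0],"twist": [0,0,0],"grip": 0.02},
  {"linear": [-0.00075,-0.00138,0],"twist": [0,0,0],"grip": 0.02},
  {"linear": [-0.00075,-0.00138,0],"twist": [0,0,0],"grip": 0.02},
  {"linear": [-0.00075,-0.00138,0],"twist": [0,0,0],"grip": 0.02},
  {"linear": [-0.00075,-0.00138,0],"twist": [0,0,0],"grip": 0.02},
])

```text
time: 20.85
tcp_pos: [0.562, -0.3179, 0.117]
tool_rot: [2.092, 2.343, 0.0]
contact_force: [1.5, 3.4, 2.3]
grip_width: 0.0301
```

```bash
python3 -c "
from h import *
chk();pic2('c4o')"
```

```text
t 20.85 tcp [ 0.562  -0.3179  0.117 ] yawdeg 6.47 z [ 1.e-04 -1.e-04 -1.e+00] F [1.47 3.36 2.25] M [ 0.59 -0.39  0.05] w 0.0301 j [-0.69   0.336  1.638  0.     1.168 -0.803]
r 0.0398 done deg 247.4515806851026
```

View pics/c4o.png

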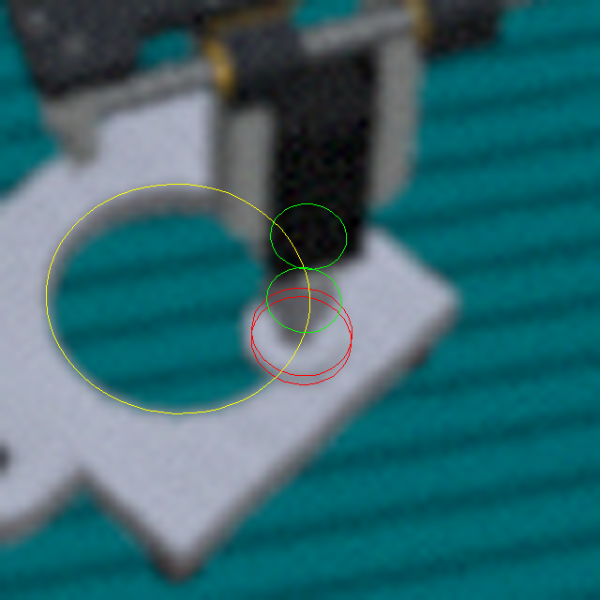

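The blade still straddles the edge, with an offset of at most a few mm. I'll continue.

Request:
step_arm([
  {"linear": [-0.001,-0.0012,0],"twist": [0,0,0],"grip": 0.02},
  {"linear": [-0.001,-0.0012,0],"twist": [0,0,0],"grip": 0.02},
  {"linear": [-0.001,-0.0012,0],"twist": [0,0,0],"grip": 0.02},
  {"linear": [-0.001,-0.0012,0],"twist": [0,0,0],"grip": 0.02},
  {"linear": [-0.001,-0.0012,0],"twist": [0,0,0],"grip": 0.02},
  {"linear": [-0.00122,-0.00099,0],"twist": [0,0,0],"grip": 0.02},
  {"linear": [-0.00122,-0.00099,0],"twist": [0,0,0],"grip": 0.02},
  {"linear": [-0.00122,-0.00099,0],"twist": [0,0,0],"grip": 0.02},
  {"linear": [-0.00122,-0.00099,0],"twist": [0,0,0],"grip": 0.02},
  {"linear": [-0.00122,-0.00099,0],"twist": [0,0,0],"grip": 0.02},
  {"linear": [-0.00139,-0.00073,0],"twist": [0,0,0],"grip": 0.02},
  {"linear": [-0.00139,-0.00073,0],"twist": [0,0,0],"grip": 0.02},
  {"linear": [-0.00139,-0.00073,0],"twist": [0,0,0],"grip": 0.02},
  {"linear": [-0.00139,-0.00073,0],"twist": [0,0,0],"grip": 0.02},
  {"linear": [-0.00139,-0.00073,0],"twist": [0,0,0],"grip": 0.02},
  {"linear": [-0.0015,-0.00044,0],"twist": [0,0,0],"grip": 0.02},
  {"linear": [-0.0015,-0.00044,0],"twist": [0,0,0],"grip": 0.02},
  {"linear": [-0.0015,-0.00044,0],"twist": [0,0,0],"grip": 0.02},
  {"linear": [-0.0015,-0.00044,0],"twist": [0,0,0],"grip": 0.02},
  {"linear": [-0.0015,-0.00044,0],"twist": [0,0,0],"grip": 0.02},
])

```text
time: 22.9
tcp_pos: [0.5363, -0.3346, 0.117]
tool_rot: [2.092, 2.343, -0.0]
contact_force: [3.3, 0.4, 3.3]
grip_width: 0.0291
```

Request:
step_arm([
  {"linear": [-0.00156,-0.00014,0],"twist": [0,0,0],"grip": 0.02},
  {"linear": [-0.00156,-0.00014,0],"twist": [0,0,0],"grip": 0.02},
  {"linear": [-0.00156,-0.00014,0],"twist": [0,0,0],"grip": 0.02},
  {"linear": [-0.00156,-0.00014,0],"twist": [0,0,0],"grip": 0.02},
  {"linear": [-0.00156,-0.00014,0],"twist": [0,0,0],"grip": 0.02},
  {"linear": [-0.00156,0.00017,0],"twist": [0,0,0],"grip": 0.02},
  {"linear": [-0.00156,0.00017,0],"twist": [0,0,0],"grip": 0.02},
  {"linear": [-0.00156,0.00017,0],"twist": [0,0,0],"grip": 0.02},
  {"linear": [-0.00156,0.00017,0],"twist": [0,0,0],"grip": 0.02},
  {"linear": [-0.00156,0.00017,0],"twist": [0,0,0],"grip": 0.02},
  {"linear": [-0.0015,0.00047,0],"twist": [0,0,0],"grip": 0.02},
  {"linear": [-0.0015,0.00047,0],"twist": [0,0,0],"grip": 0.02},
  {"linear": [-0.0015,0.00047,0],"twist": [0,0,0],"grip": 0.02},
  {"linear": [-0.0015,0.00047,0],"twist": [0,0,0],"grip": 0.02},
  {"linear": [-0.0015,0.00047,0],"twist": [0,0,0],"grip": 0.02},
  {"linear": [-0.00138,0.00075,0],"twist": [0,0,0],"grip": 0.02},
  {"linear": [-0.00138,0.00075,0],"twist": [0,0,0],"grip": 0.02},
  {"linear": [-0.00138,0.00075,0],"twist": [0,0,0],"grip": 0.02},
  {"linear": [-0.00138,0.00075,0],"twist": [0,0,0],"grip": 0.02},
  {"linear": [-0.00138,0.00075,0],"twist": [0,0,0],"grip": 0.02},
])

```text
time: 24.9
tcp_pos: [0.5063, -0.3282, 0.117]
tool_rot: [2.092, 2.343, -0.0]
contact_force: [1.9, -1.7, 2.9]
grip_width: 0.0301
```

```bash
python3 -c "
from h import *
chk();pic2('c5o')"
```

```text
t 24.9 tcp [ 0.5063 -0.3282  0.117 ] yawdeg 6.48 z [-0.e+00 -1.e-04 -1.e+00] F [ 1.91 -1.75  2.89] M [-0.55 -0.65  0.01] w 0.0301 j [-0.763  0.245  1.751 -0.     1.146 -0.876]
r 0.0398 done deg 338.024213528627
```

View pics/c5o.png

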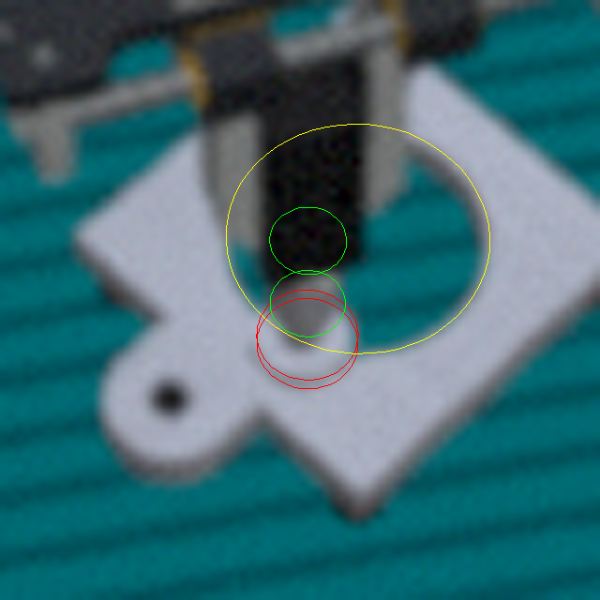

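Request:
step_arm([
  {"linear": [-0.0012,0.001,0],"twist": [0,0,0],"grip": 0.02},
  {"linear": [-0.0012,0.001,0],"twist": [0,0,0],"grip": 0.02},
  {"linear": [-0.0012,0.001,0],"twist": [0,0,0],"grip": 0.02},
  {"linear": [-0.0012,0.001,0],"twist": [0,0,0],"grip": 0.02},
  {"linear": [-0.0012,0.001,0],"twist": [0,0,0],"grip": 0.02},
  {"linear": [-0.00099,0.00122,0],"twist": [0,0,0],"grip": 0.02},
  {"linear": [-0.00099,0.00122,0],"twist": [0,0,0],"grip": 0.02},
  {"linear": [-0.00099,0.00122,0],"twist": [0,0,0],"grip": 0.02},
  {"linear": [-0.00099,0.00122,0],"twist": [0,0,0],"grip": 0.02},
  {"linear": [-0.00099,0.00122,0],"twist": [0,0,0],"grip": 0.02},
  {"linear": [-0.00073,0.00139,0],"twist": [0,0,0],"grip": 0.02},
  {"linear": [-0.00073,0.00139,0],"twist": [0,0,0],"grip": 0.02},
  {"linear": [-0.00073,0.00139,0],"twist": [0,0,0],"grip": 0.02},
  {"linear": [-0.00073,0.00139,0],"twist": [0,0,0],"grip": 0.02},
  {"linear": [0,0,0],"twist": [0,0,0],"grip": 0.02},
  {"linear": [0,0,0],"twist": [0,0,0],"grip": 0.02},
])

```text
time: 26.55
tcp_pos: [0.4924, -0.3113, 0.1168]
tool_rot: [-2.092, -2.343, -0.0]
contact_force: [0.8, -2.8, 3.7]
grip_width: 0.0292
```

```bash
python3 -c "
from h import *
chk();pic2('c6o')"
```

```text
t 26.55 tcp [ 0.4924 -0.3113  0.1168] yawdeg 6.48 z [-6.e-04  6.e-04 -1.e+00] F [ 0.78 -2.76  3.66] M [-0.64 -0.11  0.01] w 0.0292 j [-0.758  0.2    1.804  0.     1.138 -0.871]
r 0.0399 done deg 9.9448107249371
```

View pics/c6o.png

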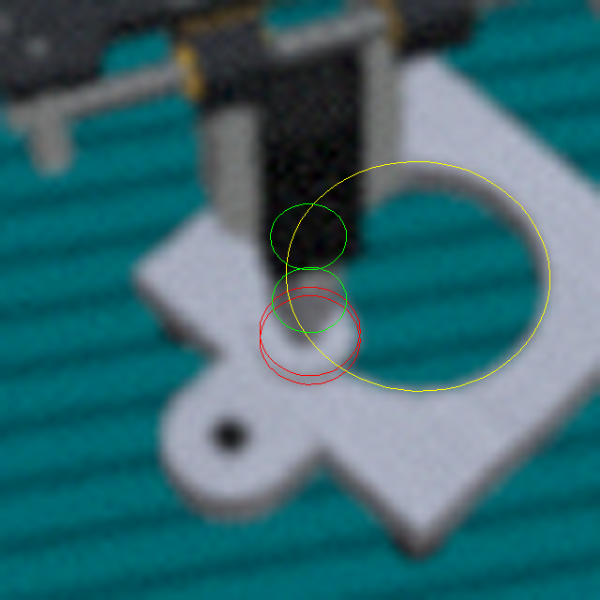

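One full turn plus about 10° is done, at the tab. Lifting straight up.

Request:
step_arm([
  {"linear": [0,0,0.003],"twist": [0,0,0],"grip": 0.02},
  {"linear": [0,0,0.003],"twist": [0,0,0],"grip": 0.02},
  {"linear": [0,0,0.004],"twist": [0,0,0],"grip": 0.02},
  {"linear": [0,0,0.007],"twist": [0,0,0],"grip": 0.02},
  {"linear": [0,0,0.01],"twist": [0,0,0],"grip": 0.02},
  {"linear": [0,0,0.014],"twist": [0,0,0],"grip": 0.02},
  {"linear": [0,0,0.014],"twist": [0,0,0],"grip": 0.02},
  {"linear": [0,0,0.014],"twist": [0,0,0],"grip": 0.02},
  {"linear": [0,0,0.01],"twist": [0,0,0],"grip": 0.02},
  {"linear": [0,0,0],"twist": [0,0,0],"grip": 0.02},
  {"linear": [0,0,0],"twist": [0,0,0],"grip": 0.02},
])

```text
time: 27.7
tcp_pos: [0.4925, -0.3115, 0.196]
tool_rot: [2.092, 2.343, 0.0]
contact_force: [0.7, 0.5, -2.5]
grip_width: 0.0296
```

Run:
```python
from h import *
s=st(); print(np.array([.5467,.2219,.1972])-s["tcp_pos"])
from rig import optics
g=optics.grab_frame("side");t=s["tcp_pos"];k=8;r=40
u,v=map(int,proj(g,(t[0],t[1],t[2]-.06)));x,y=u-r,v-r
b=cv2.resize(g["img"][y:y+2*r,x:x+2*r,::-1],None,fx=k,fy=k,interpolation=2)
for rr,h,col in((.015,0,(0,0,255)),(.015,.005,(0,0,255)),(.011,.028,(0,255,0)),(.011,.062,(0,255,0))):
    P=np.array([proj(g,(t[0]+rr*np.cos(q),t[1]+rr*np.sin(q),t[2]-.0925+h)) for q in np.linspace(0,6.28,60)])
    cv2.polylines(b,[((P-[x,y]+.5)*k-.5).round().astype(int)],True,col,1)
cv2.imwrite("pics/l1.png",cv2.resize(b,(600,600)))
```

```text
t 27.7 tcp [ 0.4925 -0.3115  0.196 ] yawdeg 6.47 z [ 0.  0. -1.] F [ 0.68  0.47 -2.53] M [-0.06  0.08  0.05] w 0.0296 j [-0.758  0.109  1.752  0.     1.281 -0.871]
[0.05420331 0.53343336 0.00119167]
```

View pics/l1.png

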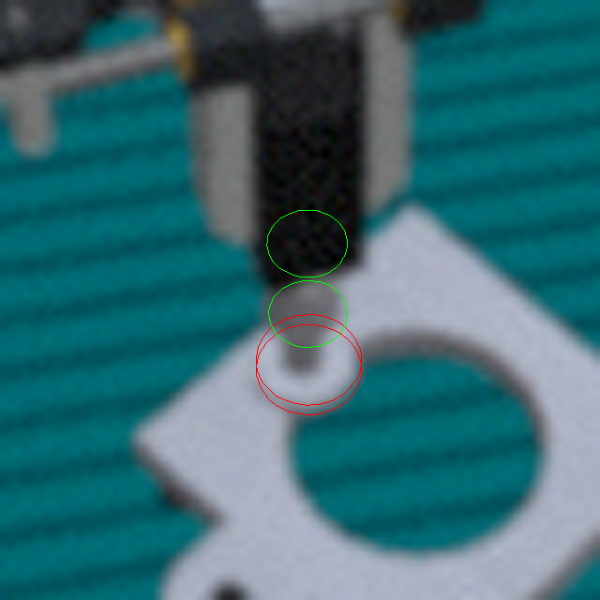

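The tool is off cleanly and still aligned in the grip. Back to the pocket.

Request:
step_arm([
  {"linear": [0.002,0.01,0.001],"twist": [0,0,0],"grip": 0.02},
  {"linear": [0.002,0.02,0],"twist": [0,0,0],"grip": 0.02},
  {"linear": [0.0029,0.0295,0],"twist": [0,0,0],"grip": 0.02},
  {"linear": [0.0029,0.0295,0],"twist": [0,0,0],"grip": 0.02},
  {"linear": [0.0029,0.0295,0],"twist": [0,0,0],"grip": 0.02},
  {"linear": [0.0029,0.0295,0],"twist": [0,0,0],"grip": 0.02},
  {"linear": [0.0029,0.0295,0],"twist": [0,0,0],"grip": 0.02},
  {"linear": [0.0029,0.0295,0],"twist": [0,0,0],"grip": 0.02},
  {"linear": [0.0029,0.0295,0],"twist": [0,0,0],"grip": 0.02},
  {"linear": [0.0029,0.0295,0],"twist": [0,0,0],"grip": 0.02},
  {"linear": [0.0029,0.0295,0],"twist": [0,0,0],"grip": 0.02},
  {"linear": [0.0029,0.0295,0],"twist": [0,0,0],"grip": 0.02},
  {"linear": [0.0029,0.0295,0],"twist": [0,0,0],"grip": 0.02},
  {"linear": [0.0029,0.0295,0],"twist": [0,0,0],"grip": 0.02},
  {"linear": [0.0029,0.0295,0],"twist": [0,0,0],"grip": 0.02},
  {"linear": [0.0029,0.0295,0],"twist": [0,0,0],"grip": 0.02},
  {"linear": [0.0029,0.0295,0],"twist": [0,0,0],"grip": 0.02},
  {"linear": [0.0029,0.0295,0],"twist": [0,0,0],"grip": 0.02},
  {"linear": [0.0025,0.0205,0],"twist": [0,0,0],"grip": 0.02},
  {"linear": [0.0012,0.011,0],"twist": [0,0,0],"grip": 0.02},
])

```text
time: 29.75
tcp_pos: [0.5453, 0.2245, 0.1965]
tool_rot: [-2.089, -2.345, 0.001]
contact_force: [0.3, 0.5, -1.7]
grip_width: 0.0298
```

Request:
step_arm([
  {"linear": [0,0,0],"twist": [0,0,0],"grip": 0.02},
  {"linear": [0,0,0],"twist": [0,0,0],"grip": 0.02},
  {"linear": [0,0,0],"twist": [0,0,0],"grip": 0.02},
])

```text
time: 30.05
tcp_pos: [0.5464, 0.2212, 0.1968]
tool_rot: [-2.093, -2.342, 0.001]
contact_force: [-0.5, -0.1, -1.9]
grip_width: 0.0295
```

Run:
```python
from h import *
s=st(); print(np.array([.5468,.2219,.0975])-s["tcp_pos"])
from rig import optics
g=optics.grab_frame("side")
b=cv2.resize(g["img"][50:190,260:365,::-1],None,fx=4,fy=4,interpolation=2);cv2.imwrite("pics/r1.png",b)
```

```text
t 30.05 tcp [0.5464 0.2212 0.1968] yawdeg 6.42 z [-4.e-04 -3.e-04 -1.e+00] F [-0.48 -0.05 -1.9 ] M [-0.1   0.07  0.06] w 0.0295 j [ 0.192  0.124  1.733 -0.     1.285  0.08 ]
[ 0.00035254  0.00074423 -0.09933978]
```

View pics/r1.png

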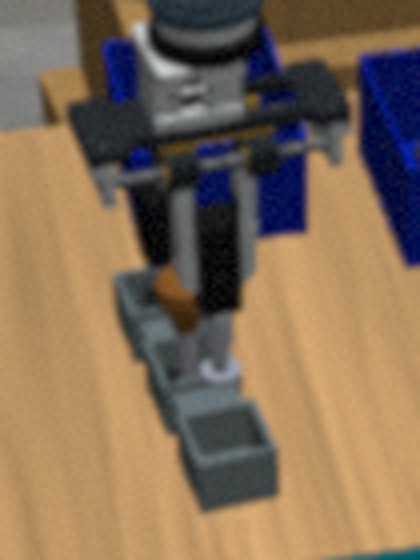

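Same view as right after pickup. I'll lower it, slowing near the floor.

Request:
step_arm([
  {"linear": [0.0003,0.0005,-0.006],"twist": [0,0,0],"grip": 0.02},
  {"linear": [0,0,-0.012],"twist": [0,0,0],"grip": 0.02},
  {"linear": [0,0,-0.012],"twist": [0,0,0],"grip": 0.02},
  {"linear": [0,0,-0.012],"twist": [0,0,0],"grip": 0.02},
  {"linear": [0,0,-0.012],"twist": [0,0,0],"grip": 0.02},
  {"linear": [0,0,-0.012],"twist": [0,0,0],"grip": 0.02},
  {"linear": [0,0,-0.01],"twist": [0,0,0],"grip": 0.02},
  {"linear": [0,0,-0.008],"twist": [0,0,0],"grip": 0.02},
  {"linear": [0,0,-0.006],"twist": [0,0,0],"grip": 0.02},
  {"linear": [0,0,-0.003],"twist": [0,0,0],"grip": 0.02},
  {"linear": [0,0,-0.002],"twist": [0,0,0],"grip": 0.02},
  {"linear": [0,0,-0.002],"twist": [0,0,0],"grip": 0.02},
  {"linear": [0,0,0],"twist": [0,0,0],"grip": 0.02},
  {"linear": [0,0,0],"twist": [0,0,0],"grip": 0.02},
])

```text
time: 31.5
tcp_pos: [0.5472, 0.2225, 0.1003]
tool_rot: [2.092, 2.343, 0.001]
contact_force: [-1.1, 0.3, -1.9]
grip_width: 0.0295
```

Run:
```python
from h import *
s=st()
```

```text
t 31.5 tcp [0.5472 0.2225 0.1003] yawdeg 6.48 z [ 6.e-04  1.e-04 -1.e+00] F [-1.12  0.29 -1.87] M [-0.    0.1  -0.02] w 0.0295 j [ 0.194  0.239  1.792 -0.     1.11   0.081]
```

Request:
step_arm([
  {"linear": [0,0,-0.001],"twist": [0,0,0],"grip": 0.02},
  {"linear": [0,0,-0.001],"twist": [0,0,0],"grip": 0.02},
  {"linear": [0,0,-0.0005],"twist": [0,0,0],"grip": 0.02},
  {"linear": [0,0,0],"twist": [0,0,0],"grip": 0.02},
  {"linear": [0,0,0],"twist": [0,0,0],"grip": 0.02},
])

```text
time: 32.0
tcp_pos: [0.547, 0.2224, 0.0976]
tool_rot: [2.092, 2.343, 0.0]
contact_force: [-0.3, -0.8, -0.8]
grip_width: 0.0296
```

Run:
```python
from h import *
s=st()
```

```text
t 32.0 tcp [0.547  0.2224 0.0976] yawdeg 6.47 z [ 0. -0. -1.] F [-0.27 -0.81 -0.84] M [-0.08  0.16 -0.02] w 0.0296 j [ 0.194  0.243  1.793 -0.     1.105  0.081]
```

The blade has reached the floor. I'll open gently.

Request:
step_arm([
  {"linear": [0,0,-0.0004],"twist": [0,0,0],"grip": 0.025},
  {"linear": [0,0,0],"twist": [0,0,0],"grip": 0.028},
  {"linear": [0,0,0],"twist": [0,0,0],"grip": 0.03},
  {"linear": [0,0,0],"twist": [0,0,0],"grip": 0.032},
  {"linear": [0,0,0],"twist": [0,0,0],"grip": 0.034},
  {"linear": [0,0,0],"twist": [0,0,0],"grip": 0.038},
  {"linear": [0,0,0],"twist": [0,0,0],"grip": 0.044},
  {"linear": [0,0,0],"twist": [0,0,0],"grip": 0.054},
  {"linear": [0,0,0],"twist": [0,0,0],"grip": 0.07},
  {"linear": [0,0,0],"twist": [0,0,0],"grip": 0.085},
  {"linear": [0,0,0],"twist": [0,0,0],"grip": 0.085},
  {"linear": [0,0,0],"twist": [0,0,0],"grip": 0.085},
])

```text
time: 33.2
tcp_pos: [0.547, 0.2224, 0.0971]
tool_rot: [2.092, 2.343, 0.0]
contact_force: [-0.5, 0.7, 0.3]
grip_width: 0.0806
```

Run:
```python
from h import *
s=st()
from rig import optics
g=optics.grab_frame("side")
b=cv2.resize(g["img"][90:190,280:345,::-1],None,fx=6,fy=6,interpolation=2);cv2.imwrite("pics/p1.png",b)
```

```text
t 33.2 tcp [0.547  0.2224 0.0971] yawdeg 6.48 z [ 0. -0. -1.] F [-0.55  0.74  0.27] M [-0.05  0.03 -0.02] w 0.0806 j [ 0.194  0.244  1.793 -0.     1.105  0.081]
```

View pics/p1.png

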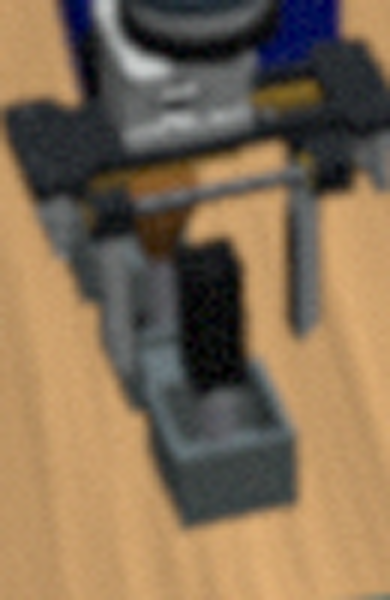

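The tool stands free and the fingers are clear. I'll retreat upward, then sideways so the top camera can see.

Request:
step_arm([
  {"linear": [0,0,0.01],"twist": [0,0,0],"grip": 0.085},
  {"linear": [0,0,0.02],"twist": [0,0,0],"grip": 0.085},
  {"linear": [0,0,0.02],"twist": [0,0,0],"grip": 0.085},
  {"linear": [0,0,0.02],"twist": [0,0,0],"grip": 0.085},
  {"linear": [0,0,0.02],"twist": [0,0,0],"grip": 0.085},
  {"linear": [0,0,0.02],"twist": [0,0,0],"grip": 0.085},
  {"linear": [0,0,0.02],"twist": [0,0,0],"grip": 0.085},
  {"linear": [-0.01,-0.02,0.01],"twist": [0,0,0],"grip": 0.085},
  {"linear": [-0.015,-0.03,0],"twist": [0,0,0],"grip": 0.085},
  {"linear": [-0.015,-0.03,0],"twist": [0,0,0],"grip": 0.085},
  {"linear": [-0.015,-0.03,0],"twist": [0,0,0],"grip": 0.085},
  {"linear": [-0.015,-0.03,0],"twist": [0,0,0],"grip": 0.085},
  {"linear": [-0.015,-0.03,0],"twist": [0,0,0],"grip": 0.085},
  {"linear": [-0.01,-0.03,0],"twist": [0,0,0],"grip": 0.085},
  {"linear": [0,-0.02,0],"twist": [0,0,0],"grip": 0.085},
  {"linear": [0,0,0],"twist": [0,0,0],"grip": 0.085},
  {"linear": [0,0,0],"twist": [0,0,0],"grip": 0.085},
])

```text
time: 34.95
tcp_pos: [0.4521, 0.0025, 0.2377]
tool_rot: [2.093, 2.342, 0.001]
contact_force: [0.4, -0.5, -0.5]
grip_width: 0.085
```

Run:
```python
from h import *
s=st()
from rig import optics
f=optics.grab_frame("top");g=optics.grab_frame("side")
a=cv2.resize(f["img"][150:215,150:280,::-1],None,fx=4,fy=4,interpolation=2);b=cv2.resize(g["img"][85:180,280:340,::-1],None,fx=4,fy=4,interpolation=2)
o=np.zeros((380,a.shape[1]+b.shape[1],3),np.uint8);o[:a.shape[0],:a.shape[1]]=a;o[:,a.shape[1]:]=b
cv2.imwrite("pics/f1.png",o)
W,m=cloud(f);w=W[m&(abs(W[...,0]-.55)<.05)&(W[...,1]>.18)&(W[...,1]<.25)&(W[...,2]>.125)]
print(len(w),cv2.minAreaRect(w[:,:2].astype(np.float32)*1000),np.median(w[:,2]))
```

```text
t 34.95 tcp [0.4521 0.0025 0.2377] yawdeg 6.43 z [ 9.e-04  2.e-04 -1.e+00] F [ 0.44 -0.48 -0.49] M [-0.13  0.01  0.03] w 0.085 j [-0.246 -0.261  2.022  0.     1.38  -0.359]
219 ((545.02001953125, 222.72723388671875), (30.686941146850586, 29.927581787109375), 5.913016319274902) 0.14254110552853153
```

View pics/f1.png

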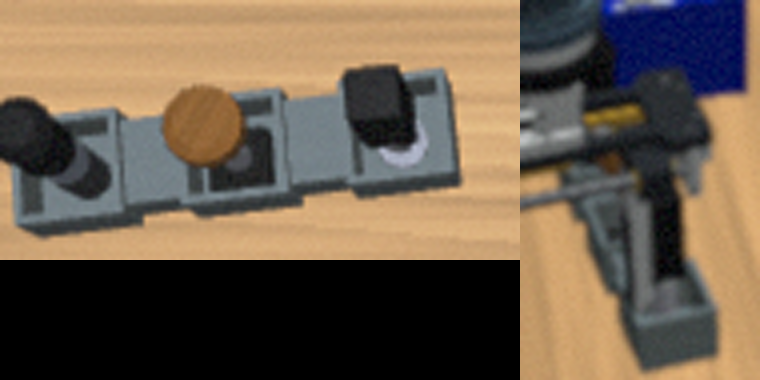

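The deburrer stands upright in its own pocket: top image around (375,105), handle top at z = 0.1425 m and (0.545, 0.2227). The robot touches nothing, so I'm handing in.

```bash
python3 -c "
from rig import arm
print(arm.sign_off())"
```

```text
the job is handed in; nothing more can be done
None
```

The deburring job is done and handed in at about 35 s of the 64 s allowed; no verdict was reported.

- **Run along the edge:** I took the square-handled deburrer from the end pocket nearest the plates and pressed it straight down at the tab side of the round hole. It went one full clockwise turn plus about 10° at about 16 mm/s, then straight up at the tab.
- **Blade force:** It was about 5–6 N above the free-air reading whenever I read it. The commanded height stayed constant, putting the spring near 5–6 mm of its 16 mm travel.
- **Path:** The measured radius stayed between 39.8 and 40.3 mm. In one side picture the blade sat a few mm off its predicted spot, partly a camera calibration offset, but well inside the 15 mm tolerance.
- **Force reading to note:** At about 157° the vertical force read about 6.3 N above free air, which alone would mean about 11 mm of travel. The next readings were back near 5 N, so I took it as sensor noise. Sideways drag was up to about 3.6 N.
- **Final check:** The deburrer stands upright in its original pocket. Its handle top is at z ≈ 0.1425 m (0.143 m expected) and within about 2 mm of where it started. The gripper is open and well clear, touching nothing.

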